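Lock the pipe rest's cross pin with its R-clip

TASK

Lock the pipe rest: push its cross pin fully home, then take the larger of the two R-clips from the rack and push its straight leg down through the hole in the pin's end until the bow springs over the pin and the clip is fully seated. Let go of the clip and leave the smaller clip in the rack.

Things in the scene. Friction and masses are not known exactly. Their poses are not given: they have to be found in the camera images.
- pipe_rest: Fixed grey pipe rest: foot plate 140 (x) x 100 (y) x 8 mm, square sleeve 50 x 50 mm up to 96 mm, dark V head on top up to 135 mm. Origin at the centre of the foot's underside; z up; its y axis is parallel to the cross pin, pointing from the pin's drilled end to its head.
- pin (a joint): Cross pin, a 24 mm steel bar sliding level through the sleeve, its axis 70 mm above the table. Value in m: how far it is drawn out, 0 = fully home (head against the sleeve's boss), at most 0.06. It slides along the rest's y axis with about 3 N of friction, stays where it is left and never turns.
- pin_head (a point): Centre of the outer flat face of the pin's head (disc 36 mm across, 12 mm thick), 70 mm above the table. Pushing it along the rest's -y sends the pin home; then the face is 42.5 mm from the rest's centre.
- pin_hole (a point): Centre of the pin's cross hole, on the pin's axis, 70 mm above the table. The hole is vertical, 8 mm square, right through the 24 mm pin. Home, it stands 45 mm from the rest's centre on the -y side, 15 mm clear of the sleeve's boss; else it is inside the sleeve. The pin ends 15 mm past it.
- clip: Larger R-clip, steel, about 90 g, 110 mm long, leg down in a rack slot. Origin on the straight leg's axis at the underside of its stop collar (disc 18 x 5 mm); z up. The leg is 5 mm thick, its round tip 62.5 mm below the origin. The spring bow lies on its +x side in the x-z plane, flared end 50 mm below the origin and 26 mm out. For use its y axis must be parallel to the pin, either way round.
- clip_tab (a point): Grip point of the larger clip: near the centre of its flat-sided steel finger tab, on the leg's axis, 36 mm above the clip's origin. The tab is 22 mm wide (x), 12 mm thick (y) and spans 22 to 48 mm above the origin; under it is the coil, 21 mm wide.
- clip_belly (a point): Middle of the bow's round belly, on the larger clip's leg axis 12 mm below its origin. Coincides with the hole's centre when the clip is seated, its collar resting on top of the pin. The clip snaps over with a downward push of about 5 to 12 N.
- bow (a joint): Spring bow of the larger clip, hinged at the coil, rad. 0 = relaxed; grows as the pin spreads it (about 0.1 to 0.15 while passing over the pin); springs back to about 0 once it has sprung over.
- clip_rack: Fixed dark steel rack, base 80 (x) x 150 (y) x 6 mm, with two open frames at y = +36 and -36 mm: two rails along its x, 62 mm long, tops 72 mm high, an 8 mm slot between. Each clip's collar rests on a slot's rails; either clip may be in either slot and lifts straight up (70 mm clears it). Origin at the centre of the underside.
- small_clip: The smaller R-clip, about 0.7 times the size of the larger one, to be left in its slot. Origin on its leg's axis at the underside of its collar, z up; the top of its tab is 35 mm above the origin (107 mm above the table).

How it is judged:
On the way, in this order (a step that is already met when the one before it is completed fails the run):
1. the cross pin is pushed fully home (within 3 mm) (value of joint pin below 0.003 m), for 0.2 s.
2. the larger clip stands over the hole and the pin is spreading its bow (horizontal distance between clip_belly and pin_hole below 0.008 m and value of joint bow above 0.04 rad).
At the end, for the whole second after the job is handed in: Pin home within 5 mm; larger clip through the pin's hole, bow's middle within 5 mm of the hole's centre, upright within 0.2 rad, square across the pin within 0.3 rad, bow sprung back (under 0.05 rad), at rest; smaller clip within 20 mm of its start (value of joint pin below 0.005 m and distance between clip_belly and pin_hole below 0.005 m and angle between the z axis of clip and the z axis of pipe_rest, either way round below 0.2 rad and angle between the y axis of clip and the y axis of pipe_rest, either way round below 0.3 rad and value of joint bow below 0.05 rad and linear speed of clip below 0.01 m/s and distance of small_clip from where it was at the start of the episode below 0.02 m); the robot touches nothing.
It fails at once if the smaller clip is taken out of its slot (distance of small_clip from where it was at the start of the episode above 0.03 m).
It also fails if it takes over 59 s, if anything falls off the work surface, if the arm or the gripper's body presses on something with over 40 N, if the wrist force passes 120 N, or if a joint passes its speed limit or range.

ROBOT

A 6-joint arm with a two-finger parallel gripper is mounted at the origin on a cart in front of the work surface, level with it; the furniture and walls round the work are solid. World frame = base frame: x ahead of the robot, y to its left, z up, the work surface at z = 0. Lengths are in m, angles in rad, forces in N, time in s.
With the tool pointing down it reaches from about 0.3 to 0.875 m from the base axis. Payload 6.4 kg.
Tool frame: the origin (TCP) lies on the mounting face of the last link; the fingertips stand 173 mm ahead of it and the grasp point (between the pads) lies 155 mm ahead of it (ctrl.grip_point_offset is the distance from the TCP to the grasp point, in m); z points along the fingers, y is the line along which they close (so a half turn about z gives the same grasp; the last joint's range is limited). The gripper opens to 85 mm and grips with 20 to 120 N. Pads are 22 mm wide; open, the fingers measure 114 mm over their backs; the gripper's body (76 mm by 85 mm) begins 54 mm behind the grasp point. The pads swing forward as they close: fully open they stand 13 mm farther back than shut.
Start: joints at [-1.351, 0.181, 1.607, -0, 1.354, -0.206], TCP at [0.238, -0.524, 0.405] pointing down, gripper open.
Joint ranges: [-2.99, 2.99], [-0.89, 2.07], [0.3, 2.58], [-1.14, 4.28], [0, 2.63], [-3.12, 3.12]. Speed limits (rad/s): [2.57, 2.57, 3.01, 3.14, 3.14, 3.14].

INTERFACE

Orientations are given as a unit quaternion [w, x, y, z].
In Python, from bench import status, imaging, ctrl, models gives the robot as it stands.
- The arm moves only by the tool send_rows, never from a script. Its argument "commands" is a list that holds one entry, the list of rows, each a list of 6 numbers: the shift along the tool's x, y, z normalised to -1 to 1, where 1 is 3 cm, then the turn, a rotation vector about the tool's x, y, z normalised to -1 to 1, where 1 is 0.1 rad. A call has 1 to 8 rows; each row shifts and turns the commanded pose from where the row before left it, along the tool's axes as they then stand; what a row does not reach is not made up. A row lasts 1/12 s, in which the tool goes at most 41.7 mm and 7.16 degrees, less where a joint would pass 70% of its speed; a pose out of reach is approached as far as the arm can. A call with a number of a shift or a turn outside -1 to 1 is refused whole. A call with a gripper value outside its range is refused whole. "jaw" is the opening, from 0 (shut) to 1 (fully open), set as the call begins (left out, the last holds). The fingers move at their own pace and stop on an object; the grip force is fixed at half the most. Time passes only in rows, so rows that do not move let the fingers close. It gives the time, the measured TCP pose, the force, the opening and the grip force at its end, in the units of the state.
- status.get_obs(): the state, without advancing time (a new reading comes with each control period).
- imaging.camera(name): name is "scene" or "top" or "wrist"; returns a dict with "image" (480x640x3 uint8, blue, green, red), "depth" (480x640 float32, m along the optical axis (not along the pixel's ray), 0 where there is no reading), "mtx" (3x3 intrinsics, pixels), "pose" (4x4, takes a point from camera to world coordinates). Camera axes: x right, y down, z forward; pixel columns grow to the right and rows downward; lengths in m; the calibration is good to about 2 mm. A picture is of the moment at which its call begins.
- ctrl.hand_in(): hands the job in; it is judged then, once.
Trained networks look in a picture, given as the dict that the camera call returned (one of the last four; its "shot" number tells which), for a name from the list of things; names that differ only in an ending like _2 or _b are one class to them, and where a whole thing is asked for, a point or a joint stands for the part that bears it (a point fixed in the world has none). Each returns a list of dicts, best first, with "confidence" (0 to 1); they miss things now and then, are a little off and sometimes report something else, mostly with a low value. They report only what shows in the picture. A call takes as long as a camera call.
- models.recognise(picture, name): "centre" ([column, row] in pixels, amid what is visible of it).
- models.regions_of(picture, name): "region" (480x640 bool, what is visible of it) and "centre" ([column, row] in pixels, amid what is visible of it).
The state is a dict: "time_s": time; "q": joint angles; "dq": joint speeds; "joint_efforts": joint torques, N m; "eef_pos": TCP position; "eef_rot": TCP orientation; "wrist_force": force on the tool from outside, world axes, zero at the start; "torque": the same for the moment, N m; "opening": opening from 0.0 (shut) to 1.0 (fully open); "grasp_force": force on a finger pad.
Only numpy, scipy, OpenCV 4.12 (cv2) and the standard library are available. Lean on these libraries where they do the work, as an engineer would, in place of code of your own. Each camera call takes 0.05 s, during which the arm holds its last target. There are 200 camera calls.

## Working session

There is one attempt and no reset: what is moved stays moved. The work goes in short steps, Python scripts to look and compute and a tool call to move; the robot and the scene stay as the last step left them, time stands still between calls to the robot, and variables do not carry over. Pictures are saved under pics/ and viewed, at most 10 in all, crops included, and the job is handed in when it is done.

Besides the shell and the picture viewer there is one more tool, called after ">>>" as name(argument=value, ...), one argument or row to a line, values as JSON. send_rows: Moves the arm, as the interface text tells. Its arguments: {"type":"object","properties":{"commands":{"type":"array"},"jaw":{"type":"number"}},"required":["commands"]}

```bash
ls; mkdir -p pics
cat > h.py <<'E'
import numpy as np, cv2
from bench import status, imaging, ctrl, models
def cloud(p):
    d=p["depth"]; K=np.array(p["mtx"]); T=np.array(p["pose"])
    v,u=np.mgrid[0:480,0:640]
    c=np.stack([(u-K[0,2])/K[0,0]*d,(v-K[1,2])/K[1,1]*d,d],-1)
    w=c@T[:3,:3].T+T[:3,3]; w[d<=0]=np.nan
    return w
E
python3 - <<'E'
from h import *
ps=[imaging.camera(n) for n in ("scene","top")]
for n,p in zip(("scene","top"),ps):
    cv2.imwrite(f"pics/{n}0.png",p["image"]); w=cloud(p)
    for t in ("pipe_rest","pin_head","clip","clip_tab","small_clip","clip_rack","pin"):
        for r in models.regions_of(p,t)[:2]:
            m=r["region"]; print(n,t,round(r["confidence"],2),np.round(r["centre"]),m.sum(),np.round(np.nanmedian(w[m],0),3), np.round(np.nanpercentile(w[m],[2,98],axis=0),3).tolist())
o=status.get_obs(); print(o["time_s"],o["eef_pos"],o["eef_rot"],o["wrist_force"])
E
```

```text
pics
scene pipe_rest 0.74 [246. 299.] 6016 [0.484 0.271 0.046] [[0.434, 0.198, 0.002], [0.545, 0.334, 0.131]]
scene pin_head 0.62 [224. 293.] 761 [0.476 0.326 0.076] [[0.459, 0.281, 0.056], [0.491, 0.338, 0.087]]
scene clip 0.62 [398. 217.] 360 [ 0.466 -0.048  0.094] [[0.456, -0.056, 0.014], [0.479, -0.042, 0.12]]
scene clip_tab 0.66 [398. 220.] 407 [ 0.467 -0.049  0.086] [[0.456, -0.129, -0.0], [0.542, -0.043, 0.12]]
scene clip_tab 0.16 [226. 293.] 797 [0.476 0.324 0.076] [[0.459, 0.281, 0.053], [0.509, 0.338, 0.087]]
scene small_clip 0.73 [367. 230.] 164 [0.477 0.022 0.091] [[0.471, 0.017, 0.035], [0.491, 0.027, 0.107]]
scene clip_rack 0.76 [381. 258.] 2913 [ 0.471 -0.002  0.01 ] [[0.434, -0.086, 0.0], [0.526, 0.058, 0.072]]
scene pin 0.9 [224. 295.] 776 [0.476 0.325 0.076] [[0.459, 0.282, 0.056], [0.493, 0.338, 0.087]]
scene pin 0.67 [246. 300.] 5937 [0.483 0.272 0.046] [[0.434, 0.201, 0.002], [0.543, 0.334, 0.131]]
top pipe_rest 0.97 [228. 244.] 4713 [0.491 0.247 0.011] [[0.438, 0.193, 0.004], [0.575, 0.324, 0.133]]
top pipe_rest 0.53 [189. 251.] 519 [0.482 0.309 0.081] [[0.462, 
[... 190 characters left out ...]
[[0.456, -0.06, 0.056], [0.481, -0.046, 0.122]]
top clip_tab 0.62 [186. 252.] 538 [0.482 0.309 0.081] [[0.461, 0.281, 0.065], [0.5, 0.332, 0.088]]
top clip_tab 0.48 [406. 256.] 161 [ 0.467 -0.051  0.119] [[0.456, -0.06, 0.074], [0.478, -0.046, 0.122]]
top clip_rack 0.74 [378. 257.] 3399 [ 0.477 -0.018  0.006] [[0.435, -0.09, 0.003], [0.52, 0.052, 0.073]]
top clip_rack 0.23 [407. 260.] 180 [ 0.467 -0.051  0.118] [[0.456, -0.072, 0.006], [0.48, -0.046, 0.122]]
top pin 0.74 [186. 252.] 468 [0.482 0.308 0.081] [[0.462, 0.281, 0.071], [0.497, 0.33, 0.088]]
0.8 [ 0.23751403 -0.52365333  0.40471471] [ 1.21888440e-05  9.77425232e-01  2.11281601e-01 -1.79356639e-05] [0.389829   0.06711967 0.48006986]
```

View images.

Run:
```python
import cv2,numpy as np
t=cv2.imread("pics/top0.png")[190:310,130:450]; s=cv2.imread("pics/scene0.png")[180:380,180:450]
t=cv2.resize(t,(800,300),interpolation=cv2.INTER_CUBIC); s=cv2.resize(s,(405,300),interpolation=cv2.INTER_CUBIC)
o=np.zeros((600,800,3),np.uint8); o[:300]=t;o[300:,:405]=s; cv2.imwrite("pics/a.png",o)
```

```text
(no output)
```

View pics/a.png

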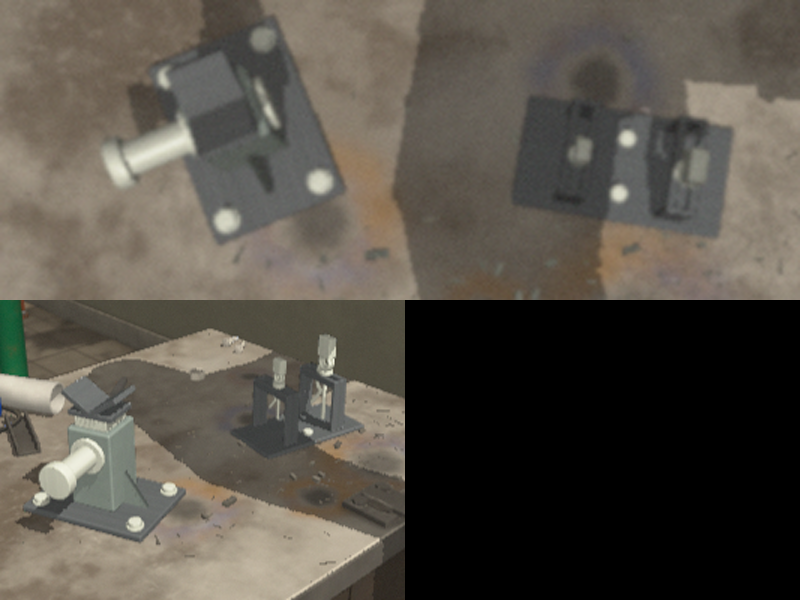

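View pics/scene0.png

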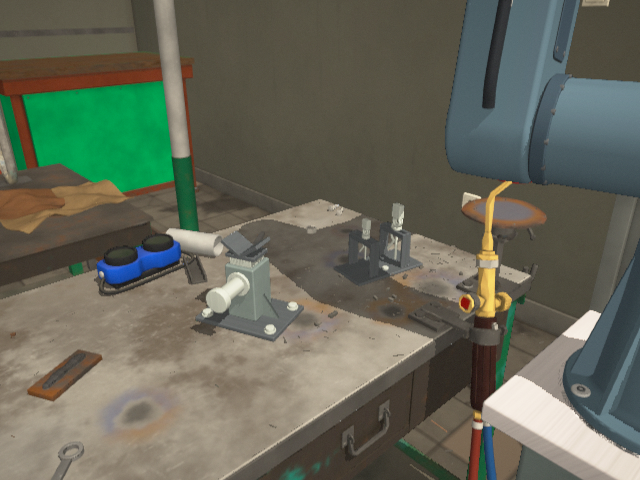

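Run:
```python
from h import *
p=imaging.camera("top"); s=imaging.camera("scene"); w=cloud(p); ws=cloud(s); W=np.vstack([w.reshape(-1,3),ws.reshape(-1,3)]);W=W[~np.isnan(W).any(1)]
def rect(pts,n):
    (c,sz,a)=cv2.minAreaRect((pts[:,:2]*1000).astype(np.float32)); print(n,len(pts),np.round(c,1),np.round(sz,1),round(a,1)); return c,sz,a
wt=w[~np.isnan(w).any(-1)]
m=models.regions_of(p,"pipe_rest")[0]["region"]; q=w[m]
print("img yaw foot",cv2.minAreaRect(np.argwhere(m).astype(np.float32)))
rect(q[(q[:,2]>.004)&(q[:,2]<.0105)],"foot")
def box(x0,x1,y0,y1,z0,z1,A): return A[(A[:,0]>x0)&(A[:,0]<x1)&(A[:,1]>y0)&(A[:,1]<y1)&(A[:,2]>z0)&(A[:,2]<z1)]
rect(box(.4,.6,.15,.4,.1,.14,wt),"vhead")
r=models.regions_of(p,"clip_rack")[0]["region"]; rect(w[r],"rack")
rect(box(.4,.55,-.1,.07,.003,.009,w[r]),"rackbase")
rect(box(.4,.55,-.03,.07,.065,.075,wt),"rails small")
rect(box(.4,.55,-.1,-.03,.11,.125,wt),"tabtop")
rect(box(.4,.55,-.03,.07,.09,.11,wt),"tab small")
for n,A in(("top",wt),("scene",ws[~np.isnan(ws).any(-1)])):
  # pin head: fit line along pin ridge
  B=box(.42,.53,.26,.36,.05,.1,A); print(n,len(B),B.max(0),B.min(0))
T=box(.2,.9,-.6,.75,.14,.5,W)
for x in np.arange(.2,.9,.1): 
  for y in np.arange(-.6,.75,.1):
    b=box(x,x+.1,y,y+.1,.14,.6,T)
    if len(b)>5: print("tall",round(x,1),round(y,1),len(b),b[:,2].max().round(2))
```

```text
img yaw foot ((247.1896514892578, 214.77587890625), (77.4349594116211, 85.60555267333984), 21.801410675048828)
foot 2208 [506.5 252.2] [140.5 100.1] 22.6
vhead 1029 [506.4 252.2] [63.9 40.4] 22.6
rack 3484 [475.5 -19.2] [148.5  79. ] 78.1
rackbase 2520 [478.3 -19.3] [150.6  80.9] 80.6
rails small 296 [484.4  16.1] [20.2 66.1] 79.9
tabtop 115 [466.9 -53.8] [12.1 21.7] 79.2
tab small 63 [478.7  17.2] [ 9.8 14.5] 86.1
top 597 [0.51220968 0.33441001 0.09830308] [0.45801764 0.26003903 0.05001565]
scene 1503 [0.522394   0.33968535 0.09998779] [0.45653387 0.26000872 0.05008332]
tall 0.2 -0.2 2278 0.15
tall 0.2 -0.1 3570 0.5
tall 0.2 -0.0 7520 0.5
tall 0.2 0.1 9833 0.45
tall 0.3 -0.2 1384 0.15
tall 0.3 -0.1 1638 0.15
tall 0.7 0.5 234 0.21
tall 0.7 0.6 7 0.15
tall 0.8 0.5 12 0.2
tall 0.8 0.6 13 0.15
```

```bash
cat >> h.py <<'E'
from scipy.spatial.transform import Rotation as R
def pose():
    o=status.get_obs(); q=o["eef_rot"]; return np.array(o["eef_pos"]),R.from_quat([q[1],q[2],q[3],q[0]]),o
def down(yaw):  # tool z down, tool x at yaw
    c,s=np.cos(yaw),np.sin(yaw); return R.from_matrix(np.array([[c,s,0],[s,-c,0],[0,0,-1]]))
def plan(target,yaw,step=.029,P=None):
    p,r=(pose()[:2] if P is None else P); t=np.array(target); rt=down(yaw)
    rv=(r.inv()*rt).as_rotvec(); n=int(max(np.ceil(np.linalg.norm(t-p)/step),np.ceil(np.linalg.norm(rv)/.095),1))
    rows=[]
    for k in range(n):
        a=r.inv().apply((t-p)/(n-k))/.03; b=(r.inv()*rt).as_rotvec()/(n-k)/.1
        row=np.round(np.r_[a,b],2)+0.; rows.append(row.tolist())
        p=p+r.apply(row[:3]*.03); r=r*R.from_rotvec(row[3:]*.1)
    for i in range(0,n,8): print(str(rows[i:i+8]).replace(" ",""))
    return p,r
C=np.array([.5065,.2522]); U=np.array([-.3843,.9232]); YAW=1.965
E
python3 - <<'E'
from h import *
P=plan([*(C+.14*U),.405],YAW); plan([*(C+.14*U),.243],YAW,P=P)
E
```

```text
[[0.58,-0.74,0.0,0.0,0.0,-0.47],[0.61,-0.72,0.0,0.0,0.0,-0.47],[0.64,-0.69,0.0,0.0,0.0,-0.47],[0.67,-0.65,0.0,0.0,0.0,-0.47],[0.7,-0.62,0.0,0.0,0.0,-0.47],[0.73,-0.59,0.0,0.0,0.0,-0.47],[0.76,-0.55,0.0,0.0,0.0,-0.47],[0.79,-0.52,0.0,0.0,0.0,-0.47]]
[[0.81,-0.48,0.0,0.0,0.0,-0.47],[0.83,-0.44,0.0,0.0,0.0,-0.47],[0.85,-0.4,0.0,0.0,0.0,-0.46],[0.87,-0.36,0.0,0.0,0.0,-0.47],[0.88,-0.32,0.0,0.0,0.0,-0.46],[0.9,-0.28,0.0,0.0,0.0,-0.47],[0.91,-0.24,0.0,0.0,0.0,-0.46],[0.92,-0.2,0.0,0.0,0.0,-0.47]]
[[0.93,-0.15,0.0,0.0,0.0,-0.46],[0.93,-0.11,0.0,0.0,0.0,-0.47],[0.94,-0.07,0.0,0.0,0.0,-0.46],[0.94,-0.02,0.0,0.0,0.0,-0.47],[0.94,0.02,0.0,0.0,0.0,-0.46],[0.94,0.07,0.0,0.0,0.0,-0.47],[0.93,0.11,0.0,0.0,0.0,-0.46],[0.93,0.15,0.0,0.0,0.0,-0.47]]
[[0.92,0.2,0.0,0.0,0.0,-0.46],[0.91,0.24,0.0,0.0,0.0,-0.47],[0.9,0.28,0.0,0.0,0.0,-0.46],[0.88,0.32,0.0,0.0,0.0,-0.47],[0.87,0.36,0.0,0.0,0.0,-0.46],[0.85,0.4,0.0,0.0,0.0,-0.47],[0.83,0.44,0.0,0.0,0.0,-0.46],[0.8,0.48,0.0,0.0,0.0,-0.47]]
[[0.78,0.51,-0.01,0.0,0.0,-0.46]]
[[0.0,0.0,0.9,0.0,0.0,0.0],[0.0,0.0,0.9,0.0,0.0,0.0],[0.0,0.0,0.9,0.0,0.0,0.0],[0.0,0.0,0.9,0.0,0.0,0.0],[0.0,0.0,0.9,0.0,0.0,0.0],[0.0,0.0,0.9,0.0,0.0,0.0]]
```

>>> send_rows(
  commands=[
    [[0.58,-0.74,0,0,0,-0.47],[0.61,-0.72,0,0,0,-0.47],[0.64,-0.69,0,0,0,-0.47],[0.67,-0.65,0,0,0,-0.47],[0.7,-0.62,0,0,0,-0.47],[0.73,-0.59,0,0,0,-0.47],[0.76,-0.55,0,0,0,-0.47],[0.79,-0.52,0,0,0,-0.47]],
  ],
  jaw=0,
)

```text
time_s: 1.67
eef_pos: [0.2896, -0.303, 0.4048]
eef_rot: [0.0, 0.92, 0.391, 0.0]
wrist_force: [-0.4, -0.1, -1.0]
opening: -0.003
grasp_force: 0.0
```

>>> send_rows(
  commands=[
    [[0.81,-0.48,0,0,0,-0.47],[0.83,-0.44,0,0,0,-0.47],[0.85,-0.4,0,0,0,-0.46],[0.87,-0.36,0,0,0,-0.47],[0.88,-0.32,0,0,0,-0.46],[0.9,-0.28,0,0,0,-0.47],[0.91,-0.24,0,0,0,-0.46],[0.92,-0.2,0,0,0,-0.47]],
  ],
)

```text
time_s: 2.33
eef_pos: [0.3418, -0.0833, 0.405]
eef_rot: [0.0, 0.832, 0.555, 0.0]
wrist_force: [-0.1, 0.3, -0.9]
opening: 0.002
grasp_force: 0.0
```

>>> send_rows(
  commands=[
    [[0.93,-0.15,0,0,0,-0.46],[0.93,-0.11,0,0,0,-0.47],[0.94,-0.07,0,0,0,-0.46],[0.94,-0.02,0,0,0,-0.47],[0.94,0.02,0,0,0,-0.46],[0.94,0.07,0,0,0,-0.47],[0.93,0.11,0,0,0,-0.46],[0.93,0.15,0,0,0,-0.47]],
  ],
)

```text
time_s: 3.0
eef_pos: [0.394, 0.1364, 0.4049]
eef_rot: [0.0, 0.715, 0.7, 0.0]
wrist_force: [0.2, 0.2, -0.1]
opening: -0.002
grasp_force: 0.0
```

>>> send_rows(
  commands=[
    [[0.92,0.2,0,0,0,-0.46],[0.91,0.24,0,0,0,-0.47],[0.9,0.28,0,0,0,-0.46],[0.88,0.32,0,0,0,-0.47],[0.87,0.36,0,0,0,-0.46],[0.85,0.4,0,0,0,-0.47],[0.83,0.44,0,0,0,-0.46],[0.8,0.48,0,0,0,-0.47]],
  ],
)

```text
time_s: 3.67
eef_pos: [0.4464, 0.3557, 0.4047]
eef_rot: [0.0, 0.573, 0.82, 0.0]
wrist_force: [-0.6, -0.7, 0.7]
opening: 0.001
grasp_force: 0.0
```

>>> send_rows(
  commands=[
    [[0.78,0.51,0,0,0,-0.46],[0,0,0,0,0,0],[0,0,0,0,0,0]],
  ],
)

```text
time_s: 3.92
eef_pos: [0.4526, 0.3824, 0.4042]
eef_rot: [-0.0, 0.554, 0.832, -0.0]
wrist_force: [-0.2, -1.2, 0.4]
opening: -0.001
grasp_force: 0.0
```

Run:
```python
from h import *
p,r,o=pose(); d=p[:2]-C; print(o["time_s"],p,r.as_matrix().round(3).tolist(),o["wrist_force"],o["opening"],"along",d@U)
plan([*(C+.14*U),.243],YAW)
```

```text
3.9167 [0.45261689 0.38237178 0.40416504] [[-0.385, 0.923, -0.001], [0.923, 0.385, -0.001], [-0.0, -0.001, -1.0]] [-0.2332014  -1.23782554  0.38703731] -0.0009452222921386415 along 0.1408818663470876
[[0.0,0.0,0.9,0.0,0.0,0.0],[-0.01,0.0,0.89,0.0,0.0,0.0],[0.0,0.0,0.9,0.0,0.0,0.0],[-0.01,0.0,0.89,0.0,0.0,0.0],[0.0,0.0,0.9,0.0,0.0,0.01],[-0.01,0.0,0.89,-0.01,0.0,0.0]]
```

>>> send_rows(
  commands=[
    [[0,0,0.9,0,0,0],[0,0,0.9,0,0,0],[0,0,0.9,0,0,0],[0,0,0.9,0,0,0],[0,0,0.9,0,0,0],[0,0,0.87,0,0,0],[-0.4,0,0,0,0,0],[-0.4,0,0,0,0,0]],
  ],
)

```text
time_s: 4.58
eef_pos: [0.4614, 0.3576, 0.2425]
eef_rot: [-0.001, 0.555, 0.832, -0.002]
wrist_force: [-0.2, -0.0, -0.4]
opening: 0.0
grasp_force: 0.0
```

>>> send_rows(
  commands=[
    [[-0.35,0,0,0,0,0],[-0.3,0,0,0,0,0],[-0.3,0,0,0,0,0],[-0.3,0,0,0,0,0]],
  ],
)

```text
time_s: 4.92
eef_pos: [0.4774, 0.324, 0.2456]
eef_rot: [0.001, 0.555, 0.832, 0.002]
wrist_force: [-0.9, 3.1, 1.1]
opening: -0.001
grasp_force: 1.7
```

>>> send_rows(
  commands=[
    [[-0.2,0,0,0,0,0],[-0.2,0,0,0,0,0],[-0.1,0,0,0,0,0],[0,0,0,0,0,0]],
  ],
)

```text
time_s: 5.25
eef_pos: [0.4824, 0.31, 0.2436]
eef_rot: [0.0, 0.555, 0.832, -0.0]
wrist_force: [-0.4, -0.9, -0.2]
opening: -0.003
grasp_force: 0.0
```

Run:
```python
from h import *
p,r,o=pose(); d=p[:2]-C; print(o["time_s"],p,o["wrist_force"],"along",d@U)
```

```text
5.25 [0.48241057 0.31000408 0.2436034 ] [-0.43881458 -0.91697022 -0.22082432] along 0.06262228945427602
```

>>> send_rows(
  commands=[
    [[-0.1,0,0,0,0,0],[-0.1,0,0,0,0,0],[0,0,0,0,0,0]],
  ],
)

```text
time_s: 5.5
eef_pos: [0.4844, 0.3049, 0.2434]
eef_rot: [-0.0, 0.555, 0.832, -0.0]
wrist_force: [-0.0, -0.3, 0.9]
opening: 0.0
grasp_force: 0.3
```

>>> send_rows(
  commands=[
    [[-0.05,0,0,0,0,0],[-0.05,0,0,0,0,0],[0,0,0,0,0,0]],
  ],
)

```text
time_s: 5.75
eef_pos: [0.4855, 0.3023, 0.2434]
eef_rot: [-0.0, 0.555, 0.832, -0.0]
wrist_force: [-0.3, -0.2, -0.7]
opening: 0.002
grasp_force: 0.9
```

Run:
```python
from h import *
p,r,o=pose(); d=p[:2]-C; print(o["time_s"],p,o["wrist_force"],"along",d@U)
w=imaging.camera("wrist"); cv2.imwrite("pics/w1.png",w["image"]); s=imaging.camera("scene")
A=cloud(s).reshape(-1,3); A=A[~np.isnan(A).any(1)]; 
q=A[(A[:,2]>.055)&(A[:,2]<.09)&(np.hypot(*(A[:,:2]-C).T)<.11)]; a=(q[:,:2]-C)@U; x=(q[:,:2]-C)@np.array([.9232,.3843])
print(np.histogram(a[abs(x)<.02],bins=np.arange(.02,.09,.004)))
print(models.recognise(w,"pin_head")[:1])
```

```text
5.75 [0.4854788  0.30229908 0.24338543] [-0.34076985 -0.19294954 -0.66864225] along 0.054329914373780014
(array([ 1, 64, 70, 35, 29, 46, 88, 11, 17, 11, 58, 99,  6,  0,  0,  0,  0]), array([0.02 , 0.024, 0.028, 0.032, 0.036, 0.04 , 0.044, 0.048, 0.052,
       0.056, 0.06 , 0.064, 0.068, 0.072, 0.076, 0.08 , 0.084, 0.088]))
[]
```

>>> send_rows(
  commands=[
    [[-0.05,0,0,0,0,0],[0,0,0,0,0,0]],
  ],
)

```text
time_s: 6.07
eef_pos: [0.4856, 0.3018, 0.2434]
eef_rot: [-0.001, 0.555, 0.832, 0.001]
wrist_force: [-2.3, 6.8, -0.4]
opening: 0.003
grasp_force: 3.6
```

>>> send_rows(
  commands=[
    [[-0.05,0,0,0,0,0],[0,0,0,0,0,0]],
  ],
)

```text
time_s: 6.23
eef_pos: [0.4858, 0.3013, 0.2434]
eef_rot: [-0.002, 0.555, 0.832, 0.001]
wrist_force: [-4.6, 12.5, -0.1]
opening: 0.001
grasp_force: 6.6
```

>>> send_rows(
  commands=[
    [[-0.03,0,0,0,0,0],[0,0,0,0,0,0]],
  ],
)

```text
time_s: 6.4
eef_pos: [0.4858, 0.3011, 0.2435]
eef_rot: [-0.002, 0.555, 0.832, 0.002]
wrist_force: [-6.3, 16.1, -0.5]
opening: -0.002
grasp_force: 8.3
```

Run:
```python
from h import *
P=plan([*(C+.075*U),.2435],YAW);print();P=plan([*(C+.08*U),.38],YAW,P=P);print(); plan([.467,-.054,.37],1.395,P=P)
```

```text
[[0.73,0.01,0.0,0.0,-0.06,0.0]]

[[0.03,0.0,-0.91,0.0,0.0,0.0],[0.03,0.0,-0.91,0.0,0.0,0.0],[0.04,0.0,-0.91,0.0,0.0,0.0],[0.03,0.0,-0.91,0.0,0.0,0.0],[0.04,0.0,-0.91,0.0,0.0,0.0]]

[[-0.83,-0.37,0.02,0.0,0.0,0.41],[-0.84,-0.33,0.02,0.0,0.0,0.41],[-0.86,-0.3,0.02,0.0,0.0,0.41],[-0.87,-0.26,0.03,0.0,0.0,0.41],[-0.88,-0.23,0.02,0.0,0.0,0.41],[-0.88,-0.19,0.03,0.0,0.0,0.41],[-0.89,-0.15,0.02,0.0,0.0,0.4],[-0.9,-0.12,0.03,0.0,0.0,0.41]]
[[-0.9,-0.08,0.02,0.0,0.0,0.4],[-0.9,-0.05,0.03,0.0,0.0,0.41],[-0.9,-0.01,0.02,0.0,0.0,0.4],[-0.91,0.03,0.03,0.0,0.0,0.41],[-0.9,0.07,0.02,0.0,0.0,0.4],[-0.9,0.1,0.03,0.0,0.0,0.41]]
```

>>> send_rows(
  commands=[
    [[0.4,0,0,0,0,0],[0.4,0,0,0,0,0],[0.03,0,-0.91,0,0,0],[0.03,0,-0.91,0,0,0],[0.04,0,-0.91,0,0,0],[0.03,0,-0.91,0,0,0],[0.04,0,-0.91,0,0,0]],
  ],
)

```text
time_s: 6.98
eef_pos: [0.4756, 0.3259, 0.3815]
eef_rot: [0.0, 0.555, 0.832, -0.0]
wrist_force: [-0.1, 1.6, -0.3]
opening: -0.0
grasp_force: 0.0
```

>>> send_rows(
  commands=[
    [[-0.83,-0.37,0.02,0,0,0.41],[-0.84,-0.33,0.02,0,0,0.41],[-0.86,-0.3,0.02,0,0,0.41],[-0.87,-0.26,0.03,0,0,0.41],[-0.88,-0.23,0.02,0,0,0.41],[-0.88,-0.19,0.03,0,0,0.41],[-0.89,-0.15,0.02,0,0,0.4],[-0.9,-0.12,0.03,0,0,0.41]],
  ],
  jaw=0.7,
)

```text
time_s: 7.65
eef_pos: [0.4707, 0.1072, 0.3746]
eef_rot: [0.0, 0.684, 0.73, -0.0]
wrist_force: [1.6, 0.4, -0.1]
opening: 0.702
grasp_force: 0.0
```

>>> send_rows(
  commands=[
    [[-0.9,-0.08,0.02,0,0,0.4],[-0.9,-0.05,0.03,0,0,0.41],[-0.9,-0.01,0.02,0,0,0.4],[-0.91,0.03,0.03,0,0,0.41],[-0.9,0.07,0.02,0,0,0.4],[-0.9,0.1,0.03,0,0,0.41],[0,0,0,0,0,0],[0,0,0,0,0,0]],
  ],
)

```text
time_s: 8.32
eef_pos: [0.4672, -0.0554, 0.37]
eef_rot: [0.0, 0.767, 0.641, -0.0]
wrist_force: [-0.3, 0.0, -1.6]
opening: 0.695
grasp_force: 0.0
```

Run:
```python
from h import *
p,r,o=pose(); print(o["time_s"],p,r.as_matrix().round(3).tolist(),o["wrist_force"],o["opening"])
w=imaging.camera("wrist"); cv2.imwrite("pics/w2.png",w["image"]); A=cloud(w); print(np.array(w["pose"]).round(3).tolist())
t=imaging.camera("top"); B=cloud(t)
def rect(pts,n):
    c=cv2.minAreaRect((pts[:,:2]*1000).astype(np.float32)); print(n,len(pts),np.round(c[0],1),np.round(c[1],1),round(c[2],1))
A=A.reshape(-1,3);A=A[~np.isnan(A).any(1)]
def box(x0,x1,y0,y1,z0,z1): return A[(A[:,0]>x0)&(A[:,0]<x1)&(A[:,1]>y0)&(A[:,1]<y1)&(A[:,2]>z0)&(A[:,2]<z1)]
rect(box(.43,.51,-.09,-.02,.115,.125),"tabtop"); rect(box(.4,.55,-.12,.08,.003,.009),"base"); rect(box(.42,.55,-.09,-.03,.066,.075),"rails")
for n in("clip","clip_tab"):
  for r in models.regions_of(w,n)[:2]: print(n,r["confidence"],r["centre"])
```

```text
8.3167 [ 0.46720119 -0.05536812  0.36995738] [[0.177, 0.984, -0.0], [0.984, -0.177, -0.0], [-0.0, -0.0, -1.0]] [-0.32118871  0.02151799 -1.57114426] 0.6950986184229709
[[0.984, -0.171, -0.049, 0.48], [-0.178, -0.947, -0.266, 0.012], [-0.001, 0.271, -0.963, 0.339], [0.0, 0.0, 0.0, 1.0]]
tabtop 635 [468.6 -53.6] [12.2 21.5] 79.7
base 9518 [457.1 -17.1] [165.5 131.2] 82.6
rails 1252 [473.6 -54.7] [20.3 66. ] 79.8
clip 0.79 [321.4, 234.8]
clip_tab 0.67 [323.7, 236.3]
```

View pics/w2.png

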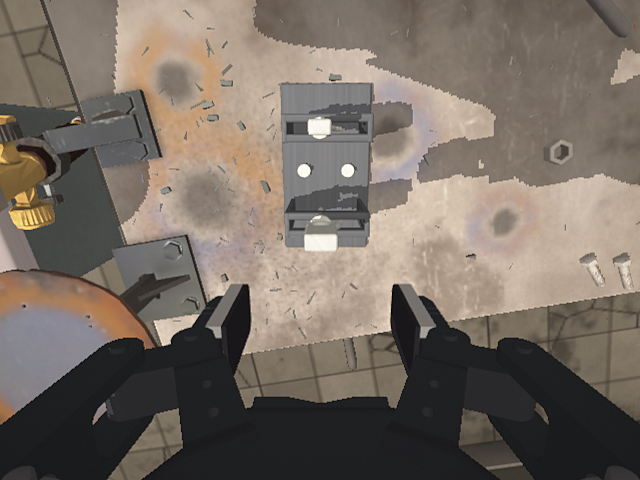

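>>> send_rows(
  commands=[
    [[0.06,0.02,0.9,0,0,0],[0,0,0.9,0,0,0],[0,0,0.7,0,0,0],[0,0,0.7,0,0,0],[0,0,0.43,0,0,0],[0,0,0,0,0,0]],
  ],
)

```text
time_s: 9.02
eef_pos: [0.4668, -0.0512, 0.2582]
eef_rot: [-0.003, 0.766, 0.643, -0.001]
wrist_force: [0.1, 0.4, -0.2]
opening: 0.698
grasp_force: 0.0
```

>>> send_rows(
  commands=[
    [[0,0,0,0,0,0],[0,0,0,0,0,0],[0,0,0,0,0,0],[0,0,0,0,0,0],[0,0,0,0,0,0],[0,0,0,0,0,0]],
  ],
  jaw=0,
)

```text
time_s: 9.52
eef_pos: [0.4687, -0.0528, 0.2623]
eef_rot: [0.001, 0.767, 0.642, 0.001]
wrist_force: [-0.3, 2.1, 6.6]
opening: 0.241
grasp_force: 58.9
```

Run:
```python
from h import *
p,r,o=pose(); print(o["time_s"],p,r.as_matrix().round(3).tolist(),o["wrist_force"],o["opening"],o["grasp_force"])
w=imaging.camera("wrist"); cv2.imwrite("pics/w3.png",w["image"])
```

```text
9.5167 [ 0.46873167 -0.0528342   0.26233669] [[0.175, 0.985, 0.002], [0.985, -0.175, -0.0], [-0.0, 0.002, -1.0]] [-0.34842845  2.08387837  6.63375674] 0.24075660166470486 58.939082622528076
```

View pics/w3.png

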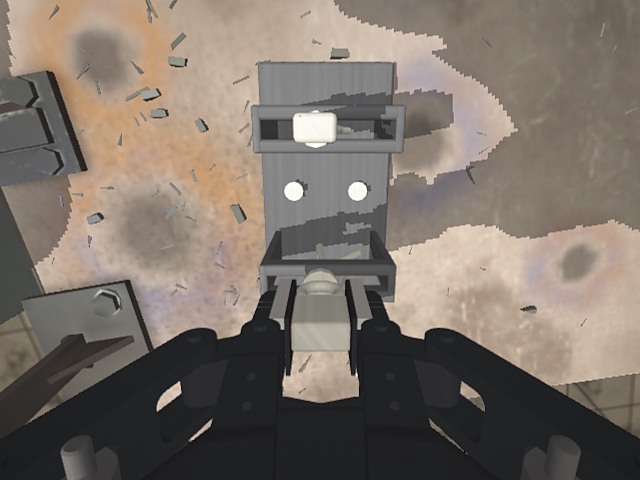

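Run:
```python
from h import *
P=pose()[:2]; P=(P[0],down(1.393)); P=plan([.4687,-.0535,.405],1.393,P=P,step=.025);print(); H=C-.045*U; plan([*H,.405],YAW,P=P,step=.025)
```

```text
[[0.0,0.0,-0.79,0.0,0.0,0.0],[0.0,0.0,-0.79,0.0,0.0,0.0],[-0.01,0.0,-0.79,0.0,0.0,0.0],[0.0,0.0,-0.79,0.0,0.0,0.0],[-0.01,0.0,-0.8,0.0,0.0,0.0],[0.0,0.0,-0.79,0.0,0.0,0.0]]

[[0.82,0.02,0.0,0.0,0.0,-0.52],[0.81,0.07,0.0,0.0,0.0,-0.52],[0.81,0.11,0.0,0.0,0.0,-0.52],[0.8,0.15,0.0,0.0,0.0,-0.52],[0.8,0.19,0.0,0.0,0.0,-0.52],[0.78,0.23,0.0,0.0,0.0,-0.52],[0.77,0.27,0.0,0.0,0.0,-0.52],[0.76,0.31,0.0,0.0,0.0,-0.52]]
[[0.74,0.35,0.0,0.0,0.0,-0.52],[0.72,0.39,0.0,0.0,0.0,-0.52],[0.7,0.43,0.0,0.0,0.0,-0.52]]
```

>>> send_rows(
  commands=[
    [[0,0,-0.4,0,0,0],[0,0,-0.8,0,0,0],[0,0,-0.8,0,0,0],[0,0,-0.8,0,0,0],[0,0,-0.8,0,0,0],[0,0,-0.8,0,0,0],[0,0,-0.4,0,0,0]],
  ],
)

```text
time_s: 10.15
eef_pos: [0.4685, -0.053, 0.4084]
eef_rot: [0.002, 0.767, 0.642, 0.001]
wrist_force: [0.3, 0.7, -1.5]
opening: 0.244
grasp_force: 58.8
```

>>> send_rows(
  commands=[
    [[0.82,0.02,0,0,0,-0.52],[0.81,0.07,0,0,0,-0.52],[0.81,0.11,0,0,0,-0.52],[0.8,0.15,0,0,0,-0.52],[0.8,0.19,0,0,0,-0.52],[0.78,0.23,0,0,0,-0.52],[0.77,0.27,0,0,0,-0.52],[0.76,0.31,0,0,0,-0.52]],
  ],
)

```text
time_s: 10.82
eef_pos: [0.5077, 0.1404, 0.4051]
eef_rot: [0.0, 0.616, 0.787, 0.0]
wrist_force: [-0.0, 0.1, -0.7]
opening: 0.244
grasp_force: 58.7
```

>>> send_rows(
  commands=[
    [[0.74,0.35,0,0,0,-0.52],[0.72,0.39,0,0,0,-0.52],[0.7,0.43,0,0,0,-0.52],[0,0,0,0,0,0],[0,0,0,0,0,0]],
  ],
)

```text
time_s: 11.23
eef_pos: [0.5225, 0.2124, 0.4048]
eef_rot: [-0.0, 0.554, 0.833, -0.0]
wrist_force: [-0.4, -0.5, -1.3]
opening: 0.247
grasp_force: 58.9
```

Run:
```python
from h import *
p,r,o=pose(); print(o["time_s"],p,r.as_matrix().round(3).tolist(),o["wrist_force"],o["opening"],o["grasp_force"])
V=np.array([.9232,.3843])
w=imaging.camera("wrist"); s=imaging.camera("scene")
o=np.zeros((600,800,3),np.uint8); o[:300,:400]=cv2.resize(w["image"],(400,300)); 
def crop(p,X,h=45):
    K=np.array(p["mtx"]);T=np.linalg.inv(p["pose"]);c=T[:3,:3]@X+T[:3,3];u=K@c/c[2];print("px",u); x,y=int(u[0]),int(u[1]); x=min(max(x,h*4//3),639-h*4//3);y=min(max(y,h),479-h); return cv2.resize(p["image"][y-h:y+h,x-h*4//3:x+h*4//3],(400,300),interpolation=cv2.INTER_CUBIC)
H=C-.045*U
o[:300,400:]=crop(w,np.r_[H,.082]); o[300:,:400]=crop(s,np.r_[H,.2],60); o[300:,400:]=crop(s,np.r_[H,.082],30); cv2.imwrite("pics/b.png",o)
np.savez("w4",**{k:np.array(w[k]) for k in("image","depth","mtx","pose")})
A=cloud(w).reshape(-1,3);A=A[~np.isnan(A).any(1)]; Bs=cloud(s).reshape(-1,3);Bs=Bs[~np.isnan(Bs).any(1)]
def loc(A): d=A[:,:2]-C; return np.c_[d@V,d@U,A[:,2]]
L=loc(A); q=L[(abs(L[:,0])<.025)&(L[:,1]<-.031)&(L[:,1]>-.07)&(L[:,2]>.072)&(L[:,2]<.09)]
print("pin pts",len(q),np.percentile(q,[0,2,50,98,100],axis=0).round(4).tolist())
q=q[q[:,1]>-.058]; 
# circle-fit axis x: parabola on z(x)
k=np.polyfit(q[:,0],q[:,2],2); print("axis x",-k[1]/2/k[0],np.polyval(k,-k[1]/2/k[0]))
for n,M in(("w",L),("s",loc(Bs))):
  q=M[(abs(M[:,0])<.03)&(abs(M[:,1]+.045)<.03)&(M[:,2]>.13)&(M[:,2]<.31)]
  for z in np.arange(.13,.31,.01):
    b=q[(q[:,2]>z)&(q[:,2]<=z+.01)]
    if len(b)>3: print(n,round(z,2),len(b),b.min(0).round(4)[:2],b.max(0).round(4)[:2])
```

```text
11.2333 [0.52248689 0.21237096 0.40482304] [[-0.387, 0.922, -0.0], [0.922, 0.387, -0.0], [-0.0, -0.0, -1.0]] [-0.39273301 -0.51299127 -1.27533621] 0.2465504772790951 58.885295391082764
px [320.42632566 222.14808532   1.        ]
px [259.98325726 185.28944408   1.        ]
px [263.71803248 255.98221322   1.        ]
pin pts 749 [[-0.01, -0.0606, 0.0722], [-0.0099, -0.0591, 0.0737], [0.0014, -0.0451, 0.0797], [0.0126, -0.0322, 0.0828], [0.0128, -0.0316, 0.0838]]
axis x 0.0013733392730002428 0.08179553657665412
w 0.13 155 [-0.03   -0.0204] [ 0.0299 -0.0151]
w 0.15 21 [-0.0028 -0.0439] [ 0.0017 -0.0418]
w 0.16 66 [-0.0028 -0.046 ] [ 0.0248 -0.0419]
w 0.17 154 [-0.0026 -0.0463] [ 0.0233 -0.0417]
w 0.18 139 [-0.0025 -0.0462] [ 0.0159 -0.0417]
w 0.19 187 [-0.0024 -0.0471] [ 0.0171 -0.0418]
w 0.2 76 [ 0.0112 -0.0456] [ 0.0172 -0.0414]
w 0.21 364 [-0.0089 -0.0443] [ 0.0151 -0.0352]
w 0.22 480 [-0.01   -0.0457] [ 0.011  -0.0361]
w 0.23 438 [-0.0225 -0.0413] [ 0.0222 -0.0322]
w 0.24 1315 [-0.0241 -0.04  ] [ 0.0242 -0.0323]
w 0.25 1655 [-0.0243 -0.0557] [ 0.0241 -0.0321]
w 0.26 3279 [-0.024  -0.
[... 300 characters left out ...]
382]
s 0.16 28 [-0.0041 -0.0436] [ 0.0232 -0.0385]
s 0.17 43 [-0.0041 -0.0448] [ 0.0208 -0.038 ]
s 0.18 45 [-0.0047 -0.044 ] [ 0.0138 -0.0384]
s 0.19 44 [-0.0045 -0.0429] [ 0.0154 -0.0381]
s 0.2 45 [-0.004  -0.0441] [ 0.0149 -0.0386]
s 0.21 83 [-0.0107 -0.049 ] [ 0.0148 -0.0326]
s 0.22 77 [-0.0117 -0.0471] [ 0.0118 -0.0356]
s 0.23 132 [-0.0234 -0.0517] [ 0.0199 -0.0282]
s 0.24 225 [-0.0261 -0.0491] [ 0.0241 -0.0289]
s 0.25 223 [-0.0256 -0.0504] [ 0.0243 -0.0282]
s 0.26 225 [-0.0259 -0.0533] [ 0.0237 -0.0289]
s 0.27 193 [-0.0298 -0.054 ] [ 0.0297 -0.0273]
s 0.28 232 [-0.0289 -0.054 ] [ 0.0299 -0.0281]
s 0.29 236 [-0.0248 -0.0587] [ 0.0223 -0.0236]
s 0.3 257 [-0.0248 -0.0596] [ 0.0222 -0.0224]
```

View pics/b.png

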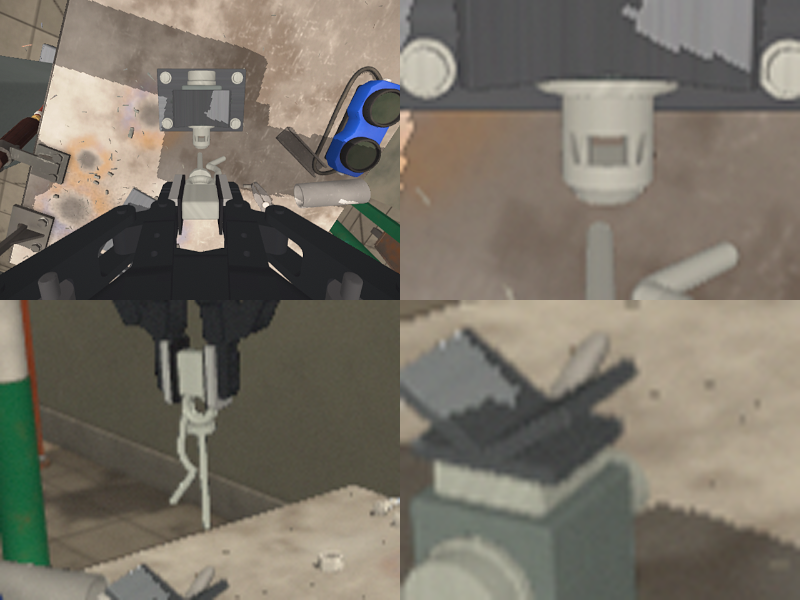

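>>> send_rows(
  commands=[
    [[-0.03,0.06,0.5,0,0,0],[0,0,0.8,0,0,0],[0,0,0.6,0,0,0],[0,0,0,0,0,0],[0,0,0,0,0,0]],
  ],
)

```text
time_s: 11.75
eef_pos: [0.5244, 0.2103, 0.3474]
eef_rot: [-0.001, 0.555, 0.832, -0.001]
wrist_force: [0.2, -0.5, -0.2]
opening: 0.247
grasp_force: 58.9
```

Run:
```python
from h import *
p,r,o=pose(); print(o["time_s"],p,r.as_matrix().round(3).tolist(),o["wrist_force"],o["opening"])
V=np.array([.9232,.3843]); print("tcp loc",(p[:2]-C)@V,(p[:2]-C)@U)
w=imaging.camera("wrist"); H=C-.045*U
K=np.array(w["mtx"]);T=np.linalg.inv(w["pose"])
def px(X): c=T[:3,:3]@X+T[:3,3]; return (K@c/c[2])[:2]
for dz in (.082,.094): print(dz,px(np.r_[H,dz]),px(np.r_[H+.01*V,dz]),px(np.r_[H+.01*U,dz]))
x,y=px(np.r_[H,.085]).astype(int); x0,y0=x-50,y-38; print("crop",x0,y0)
cv2.imwrite("pics/c.png",cv2.resize(w["image"][y0:y0+75,x0:x0+100],(800,600),interpolation=cv2.INTER_CUBIC))
A=cloud(w).reshape(-1,3);A=A[~np.isnan(A).any(1)]; d=A[:,:2]-C; L=np.c_[d@V,d@U,A[:,2]]
q=L[(abs(L[:,0])<.025)&(L[:,1]<-.031)&(L[:,1]>-.07)&(L[:,2]>.072)&(L[:,2]<.086)]
print("pin",len(q),np.percentile(q,[0,2,98,100],axis=0).round(4).tolist()); q=q[q[:,1]>-.058]
k=np.polyfit(q[:,0],q[:,2],2); print("axis x",-k[1]/2/k[0],np.polyval(k,-k[1]/2/k[0]))
for z in np.arange(.088,.15,.006):
    b=L[(abs(L[:,0])<.007)&(abs(L[:,1]+.045)<.012)&(L[:,2]>z)&(L[:,2]<=z+.006)]
    if len(b)>3: print(round(z,3),len(b),b.min(0).round(4)[:2],b.max(0).round(4)[:2])
```

```text
11.75 [0.52440568 0.21031189 0.34736358] [[-0.384, 0.923, -0.002], [0.923, 0.384, -0.001], [0.0, -0.002, -1.0]] [ 0.18680109 -0.45925576 -0.23427399] 0.24702568725291355
tcp loc 0.00043292237062232675 -0.045552258200913506
0.082 [319.74471926 238.10064461] [334.32257357 238.09929091] [319.72715568 223.9304709 ]
0.094 [319.67393838 243.15477044] [334.97674375 243.15391967] [319.65466051 228.33103822]
crop 269 201
pin 996 [[-0.0105, -0.0605, 0.072], [-0.0097, -0.0585, 0.0729], [0.0128, -0.0323, 0.0824], [0.0131, -0.0315, 0.0836]]
axis x 0.0013436509892711843 0.08147467169127116
0.094 11 [-0.0023 -0.0461] [ 0.0015 -0.0445]
0.1 23 [-0.0023 -0.0464] [ 0.0021 -0.0445]
0.106 25 [-0.0022 -0.0461] [ 0.0021 -0.0444]
0.112 26 [-0.0021 -0.0462] [ 0.0021 -0.0444]
0.118 26 [-0.002 -0.047] [ 0.0026 -0.0441]
0.124 31 [-0.002  -0.0467] [ 0.0026 -0.0443]
0.13 57 [-0.0019 -0.0493] [ 0.007  -0.0443]
0.136 26 [-0.0018 -0.046 ] [ 0.0025 -0.0442]
```

View pics/c.png

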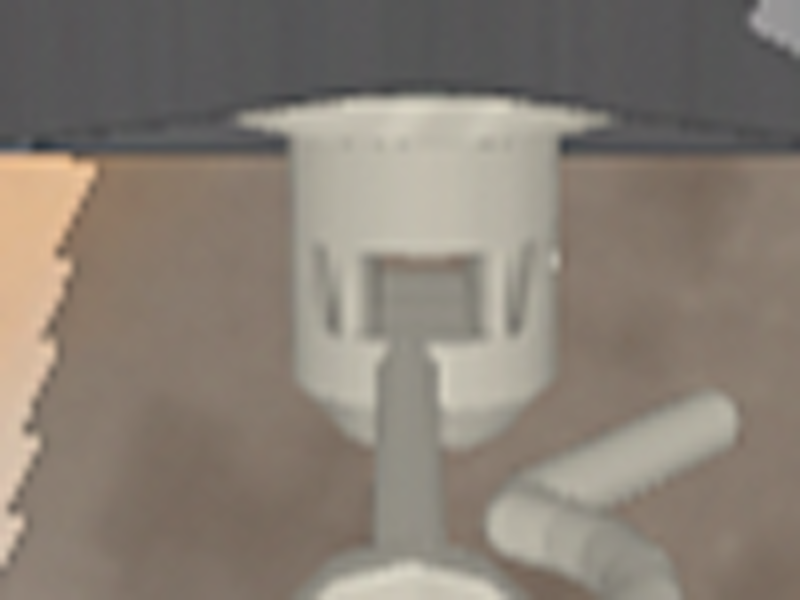

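>>> send_rows(
  commands=[
    [[0.06,0.05,0,0,0,0],[0,0,0,0,0,0],[0,0,0,0,0,0],[0,0,0,0,0,0]],
  ],
)

```text
time_s: 12.13
eef_pos: [0.5256, 0.2137, 0.3489]
eef_rot: [0.001, 0.554, 0.832, 0.001]
wrist_force: [-0.1, -1.0, -0.6]
opening: 0.248
grasp_force: 58.9
```

Run:
```python
from h import *
p,r,o=pose(); print(o["time_s"],p,r.as_matrix().round(3).tolist(),o["wrist_force"],o["opening"])
V=np.array([.9232,.3843]); print("tcp loc",(p[:2]-C)@V,(p[:2]-C)@U)
w=imaging.camera("wrist")
A=cloud(w).reshape(-1,3);A=A[~np.isnan(A).any(1)]; d=A[:,:2]-C; L=np.c_[d@V,d@U,A[:,2]]
q=L[(abs(L[:,0])<.025)&(L[:,1]<-.031)&(L[:,1]>-.058)&(L[:,2]>.072)&(L[:,2]<.086)]
k=np.polyfit(q[:,0],q[:,2],2); print("axis x",-k[1]/2/k[0],np.polyval(k,-k[1]/2/k[0]))
for z in np.arange(.088,.13,.006):
    b=L[(abs(L[:,0])<.007)&(abs(L[:,1]+.045)<.012)&(L[:,2]>z)&(L[:,2]<=z+.006)]
    if len(b)>3: print(round(z,3),len(b),b.min(0).round(4)[:2],b.max(0).round(4)[:2])
K=np.array(w["mtx"]);T=np.linalg.inv(w["pose"]); H=C-.045*U
c=T[:3,:3]@np.r_[H,.085]+T[:3,3]; x,y=(K@c/c[2])[:2].astype(int); x0,y0=x-50,y-38
cv2.imwrite("pics/d.png",cv2.resize(w["image"][y0:y0+75,x0:x0+100],(800,600),interpolation=cv2.INTER_CUBIC))
```

```text
12.1333 [0.5256049  0.21370759 0.34891223] [[-0.386, 0.923, 0.001], [0.923, 0.386, 0.0], [-0.0, 0.001, -1.0]] [-0.14436459 -0.9863802  -0.5606639 ] 0.2483117309044741
tcp loc 0.0028450134033866665 -0.04287820644360273
axis x 0.0013623365978460576 0.0816231508326721
0.094 7 [ 0.0017 -0.0435] [ 0.0055 -0.0421]
0.1 24 [ 0.001  -0.0437] [ 0.0055 -0.0418]
0.106 21 [ 0.0011 -0.0435] [ 0.0055 -0.0418]
0.112 26 [ 0.0012 -0.0435] [ 0.0054 -0.0418]
0.118 24 [ 0.0012 -0.0445] [ 0.0059 -0.0419]
0.124 32 [ 0.0013 -0.044 ] [ 0.0059 -0.0419]
0.13 33 [ 0.0014 -0.0439] [ 0.0058 -0.0418]
```

View pics/d.png

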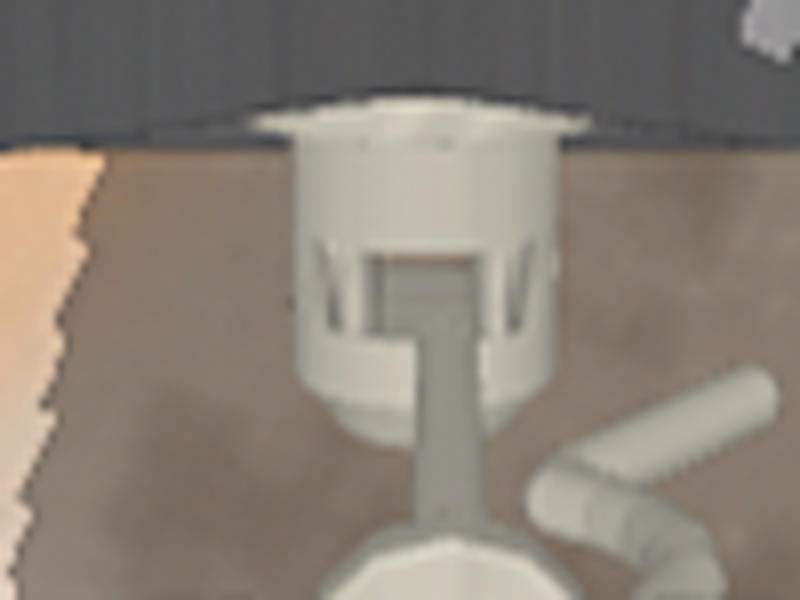

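>>> send_rows(
  commands=[
    [[0,0,0,0,0,0],[0,0,0,0,0,0],[0,0,0,0,0,0],[0,0,0,0,0,0],[0,0,0,0,0,0],[0,0,0,0,0,0]],
  ],
)

```text
time_s: 12.68
eef_pos: [0.5254, 0.2136, 0.3479]
eef_rot: [-0.0, 0.554, 0.832, -0.0]
wrist_force: [0.4, 0.0, -0.5]
opening: 0.244
grasp_force: 58.9
```

```bash
cat > m.py <<'E'
from h import *
V=np.array([.9232,.3843])
for i in range(4):
    w=imaging.camera("wrist"); p,r,o=pose()
    A=cloud(w).reshape(-1,3);A=A[~np.isnan(A).any(1)]; d=A[:,:2]-C; L=np.c_[d@V,d@U,A[:,2]]
    b=L[(abs(L[:,0])<.007)&(abs(L[:,1]+.045)<.012)&(L[:,2]>.1)&(L[:,2]<=.12)]
    m=r.as_matrix(); print(round(o["time_s"],2),"tcp",((p[:2]-C)@V).round(4),((p[:2]-C)@U).round(4),p[2].round(4),"tilt",m[:2,2].round(4),"leg",b.min(0).round(4)[:2],b.max(0).round(4)[:2])
E
python3 m.py
```

```text
12.73 tcp 0.0026 -0.0429 0.348 tilt [-0.0001 -0.    ] leg [ 0.0004 -0.0436] [ 0.0049 -0.0416]
12.78 tcp 0.0026 -0.0429 0.3479 tilt [-0.0001  0.    ] leg [ 0.0005 -0.0434] [ 0.0049 -0.0416]
12.83 tcp 0.0026 -0.0429 0.3479 tilt [-0.0001 -0.    ] leg [ 0.0005 -0.0437] [ 0.0049 -0.0418]
12.88 tcp 0.0026 -0.0429 0.348 tilt [-0. -0.] leg [ 0.0005 -0.0436] [ 0.0049 -0.0416]
```

>>> send_rows(
  commands=[
    [[-0.03,-0.045,0,0,0,0],[0,0,0,0,0,0],[0,0,0,0,0,0],[0,0,0,0,0,0],[0,0,0,0,0,0],[0,0,0,0,0,0],[0,0,0,0,0,0],[0,0,0,0,0,0]],
  ],
)

```text
time_s: 13.55
eef_pos: [0.5245, 0.2123, 0.348]
eef_rot: [-0.0, 0.554, 0.832, 0.0]
wrist_force: [-0.4, 0.3, -2.0]
opening: 0.245
grasp_force: 58.9
```

```bash
sed -i 's/range(4)/range(2)/' m.py; python3 m.py
```

```text
13.6 tcp 0.0013 -0.0438 0.348 tilt [0. 0.] leg [-0.0009 -0.0445] [ 0.0036 -0.0425]
13.65 tcp 0.0013 -0.0438 0.348 tilt [0. 0.] leg [-0.0009 -0.0447] [ 0.0036 -0.0425]
```

>>> send_rows(
  commands=[
    [[0,0,0.1,0,0,0],[0,0,0.1,0,0,0],[0,0,0.1,0,0,0],[0,0,0.1,0,0,0],[0,0,0.1,0,0,0],[0,0,0.1,0,0,0],[0,0,0.1,0,0,0],[0,0,0,0,0,0]],
  ],
)

```text
time_s: 14.32
eef_pos: [0.5242, 0.2122, 0.3261]
eef_rot: [-0.001, 0.554, 0.832, -0.0]
wrist_force: [-0.1, -0.4, -1.7]
opening: 0.245
grasp_force: 58.9
```

>>> send_rows(
  commands=[
    [[0,0,0.1,0,0,0],[0,0,0.1,0,0,0],[0,0,0.1,0,0,0],[0,0,0.1,0,0,0],[0,0,0.1,0,0,0]],
  ],
)

```text
time_s: 14.73
eef_pos: [0.5245, 0.2123, 0.3117]
eef_rot: [-0.0, 0.554, 0.832, 0.0]
wrist_force: [-0.1, 0.1, -1.0]
opening: 0.244
grasp_force: 58.9
```

>>> send_rows(
  commands=[
    [[0,0,0.1,0,0,0],[0,0,0.1,0,0,0],[0,0,0.1,0,0,0],[0,0,0.1,0,0,0]],
  ],
)

```text
time_s: 15.07
eef_pos: [0.5247, 0.2123, 0.2999]
eef_rot: [0.0, 0.554, 0.832, 0.0]
wrist_force: [1.8, 1.4, 1.5]
opening: 0.245
grasp_force: 59.3
```

>>> send_rows(
  commands=[
    [[0,0,0.1,0,0,0],[0,0,0.1,0,0,0],[0,0,0.1,0,0,0]],
  ],
)

```text
time_s: 15.32
eef_pos: [0.5254, 0.2124, 0.2927]
eef_rot: [0.001, 0.554, 0.832, 0.001]
wrist_force: [-0.7, 0.0, 9.3]
opening: 0.242
grasp_force: 60.2
```

Bow is engaging with about 9 N; continuing down.

>>> send_rows(
  commands=[
    [[0,0,0.1,0,0,0],[0,0,0.1,0,0,0],[0,0,0,0,0,0]],
  ],
)

```text
time_s: 15.57
eef_pos: [0.5252, 0.2124, 0.2854]
eef_rot: [0.001, 0.554, 0.832, 0.001]
wrist_force: [4.0, 0.2, -2.6]
opening: 0.248
grasp_force: 59.4
```

>>> send_rows(
  commands=[
    [[0,0,0.1,0,0,0],[0,0,0.1,0,0,0],[0,0,0,0,0,0]],
  ],
)

```text
time_s: 15.82
eef_pos: [0.5249, 0.2124, 0.2779]
eef_rot: [0.001, 0.554, 0.832, 0.001]
wrist_force: [8.5, 2.9, -13.7]
opening: 0.242
grasp_force: 59.0
```

>>> send_rows(
  commands=[
    [[0,0,0.1,0,0,0],[0,0,0.1,0,0,0],[0,0,0,0,0,0]],
  ],
)

```text
time_s: 16.07
eef_pos: [0.5242, 0.2122, 0.2724]
eef_rot: [-0.001, 0.554, 0.832, -0.001]
wrist_force: [1.0, 0.3, -0.2]
opening: 0.243
grasp_force: 60.7
```

>>> send_rows(
  commands=[
    [[0,0,0.04,0,0,0],[0,0,0,0,0,0]],
  ],
)

```text
time_s: 16.23
eef_pos: [0.5243, 0.2123, 0.2722]
eef_rot: [-0.0, 0.554, 0.832, -0.0]
wrist_force: [-2.3, 0.2, 5.7]
opening: 0.247
grasp_force: 61.4
```

>>> send_rows(
  commands=[
    [[0,0,0.04,0,0,0],[0,0,0,0,0,0]],
  ],
)

```text
time_s: 16.4
eef_pos: [0.5247, 0.2124, 0.2721]
eef_rot: [0.0, 0.554, 0.832, 0.0]
wrist_force: [-2.5, -0.9, 11.6]
opening: 0.249
grasp_force: 62.1
```

Run:
```python
from h import *
p,r,o=pose(); print(p,o["wrist_force"],o["opening"])
w=imaging.camera("scene"); a=imaging.camera("wrist")
A=cloud(a).reshape(-1,3);A=A[~np.isnan(A).any(1)]; d=A[:,:2]-C; V=np.array([.9232,.3843]); L=np.c_[d@V,d@U,A[:,2]]
b=L[(abs(L[:,0])<.008)&(abs(L[:,1]+.045)<.006)&(L[:,2]>.08)&(L[:,2]<.14)]; print(np.histogram(b[:,2],bins=np.arange(.08,.142,.004)), b[:,2].max())
```

```text
[0.52472151 0.21237148 0.27208804] [-2.46426935 -0.892163   11.55549818] 0.2485798657194261
(array([  18,  150,  249,  134,   40,   29,  102,  174,  171,  189,  213,
        260, 1289,    0,    0]), array([0.08 , 0.084, 0.088, 0.092, 0.096, 0.1  , 0.104, 0.108, 0.112,
       0.116, 0.12 , 0.124, 0.128, 0.132, 0.136, 0.14 ])) 0.13128604282211934
```

>>> send_rows(
  commands=[
    [[0,0,-0.06,0,0,0],[0,0,0,0,0,0]],
  ],
)

```text
time_s: 16.67
eef_pos: [0.5241, 0.2122, 0.2723]
eef_rot: [-0.0, 0.554, 0.832, -0.0]
wrist_force: [0.2, 0.6, 3.4]
opening: 0.244
grasp_force: 61.0
```

>>> send_rows(
  commands=[
    [[0,0,0,0,0,0],[0,0,0,0,0,0],[0,0,0,0,0,0],[0,0,0,0,0,0],[0,0,0,0,0,0]],
  ],
  jaw=0.6,
)

```text
time_s: 17.08
eef_pos: [0.5244, 0.2122, 0.2721]
eef_rot: [-0.0, 0.554, 0.832, -0.0]
wrist_force: [0.0, 0.1, 0.3]
opening: 0.6
grasp_force: 0.0
```

>>> send_rows(
  commands=[
    [[0,0,-0.4,0,0,0],[0,0,-0.7,0,0,0],[0,0,-0.9,0,0,0],[0,0,-0.9,0,0,0],[0,0,-0.9,0,0,0],[0,0,-0.5,0,0,0],[0,0,0,0,0,0],[0,0,0,0,0,0]],
  ],
)

```text
time_s: 17.75
eef_pos: [0.5246, 0.2123, 0.403]
eef_rot: [0.001, 0.554, 0.832, 0.001]
wrist_force: [0.6, -0.6, -1.2]
opening: 0.595
grasp_force: 0.0
```

Run:
```python
from h import *
p,r,o=pose(); print(o["time_s"],p,o["wrist_force"],o["opening"])
V=np.array([.9232,.3843]); a=imaging.camera("wrist"); s=imaging.camera("scene"); H=C-.045*U
for n,P in (("w",a),("s",s)):
    A=cloud(P).reshape(-1,3);A=A[~np.isnan(A).any(1)]; d=A[:,:2]-C; L=np.c_[d@V,d@U,A[:,2]]
    b=L[(abs(L[:,0])<.02)&(abs(L[:,1]+.045)<.015)&(L[:,2]>.125)&(L[:,2]<.14)]; print(n,len(b),b[:,2].max(),cv2.minAreaRect((b[:,:2]*1000).astype(np.float32)))
    f=L[(abs(L[:,0])<.02)&(L[:,1]>.03)&(L[:,1]<.06)&(L[:,2]>.055)&(L[:,2]<.088)]; print("head",len(f),np.percentile(f[:,1],[50,95]))
o=np.zeros((360,800,3),np.uint8)
for i,P in enumerate((a,s)):
    T=np.linalg.inv(P["pose"]);c=T[:3,:3]@np.r_[H,.1]+T[:3,3];u=np.array(P["mtx"])@c/c[2];x,y=int(u[0]),int(u[1]);h=90-40*i
    y=max(h,y);o[:300,i*400:i*400+400]=cv2.resize(P["image"][y-h:y+h,x-h*4//3:x+h*4//3],(400,300),interpolation=cv2.INTER_CUBIC)
cv2.imwrite("pics/e.png",o)
```

```text
17.75 [0.5246206  0.21230193 0.4029876 ] [ 0.64038356 -0.60165867 -1.23179918] 0.5953147581876029
w 462 0.13203477324671478 ((10.1202974319458, -45.2183723449707), (19.405420303344727, 12.47365951538086), 0.06599611788988113)
head 665 [0.03579473 0.04144681]
s 59 0.13090871522514624 ((9.999343872070312, -40.26814270019531), (21.81635284423828, 11.688965797424316), 13.844840049743652)
head 483 [0.04399644 0.04596979]
```

View pics/e.png

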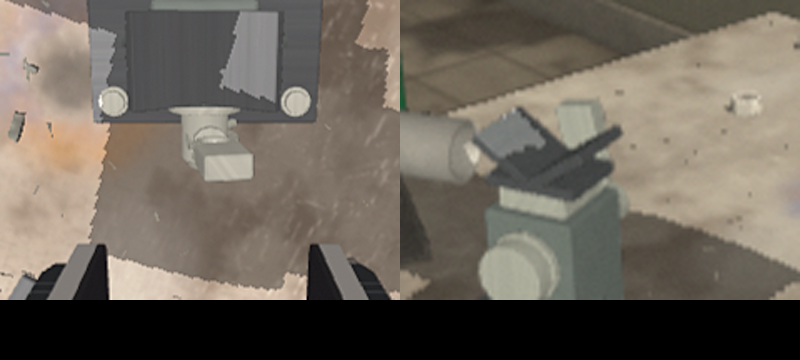

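Run:
```python
from h import *
V=np.array([.9232,.3843]); a=imaging.camera("wrist"); t=imaging.camera("top")
for P in(a,t):
    A=cloud(P).reshape(-1,3);A=A[~np.isnan(A).any(1)]; d=A[:,:2]-C; L=np.c_[d@V,d@U,A[:,2]]
    b=L[(abs(L[:,0]-.01)<.03)&(abs(L[:,1]+.045)<.015)&(L[:,2]>.126)&(L[:,2]<.14)]
    M=np.c_[b[:,:2],np.ones(len(b))]; k,_,_,_=np.linalg.lstsq(M,b[:,2],rcond=None); res=b[:,2]-M@k; g=abs(res)<.0015; k=np.linalg.lstsq(M[g],b[g,2],rcond=None)[0]
    print(len(b),"slopes",k[:2].round(3),"V",b[:,0].min().round(4),b[:,0].max().round(4),"U",b[:,1].min().round(4),b[:,1].max().round(4),"z",b[:,2].min().round(4),b[:,2].max().round(4))
    for z in np.arange(.082,.13,.006):
        q=L[(abs(L[:,0]-.005)<.03)&(abs(L[:,1]+.045)<.013)&(L[:,2]>z)&(L[:,2]<=z+.006)]
        if len(q)>3: print(round(z,3),len(q),q.min(0)[:2].round(4),q.max(0)[:2].round(4))
```

```text
494 slopes [-0.156 -0.036] V 0.0007 0.0222 U -0.0512 -0.039 z 0.1262 0.1322
0.082 131 [-0.0043 -0.0477] [ 0.018  -0.0324]
0.088 54 [-0.0018 -0.0425] [ 0.0134 -0.0379]
0.094 30 [-0.0041 -0.0475] [ 0.0165 -0.0401]
0.1 18 [-0.004  -0.0484] [ 0.0175 -0.0395]
0.106 59 [-0.0023 -0.0492] [ 0.018 -0.039]
0.112 72 [-0.0015 -0.0498] [ 0.0192 -0.039 ]
0.118 88 [-0.0007 -0.0493] [ 0.0207 -0.0388]
0.124 442 [ 0.     -0.0512] [ 0.0222 -0.039 ]Traceback (most recent call last):
  File "<stdin>", line 7, in <module>
    return umr_minimum(a, axis, None, out, keepdims, initial, where)
ValueError: zero-size array to reduction operation minimum which has no identity
```

```bash
python3 -c "
from h import *
print(ctrl.hand_in())"
```

```text
the job is handed in; nothing more can be done
None
```

I pushed the pin home, pushed the larger clip down through its hole until the bow snapped over, let go of the clip, left the smaller clip in the rack, and handed the job in at about 18 s; I got no verdict back. After release the clip leaned about 0.16 rad (limit 0.2), and I did not confirm directly that the bow had fully sprung back.

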